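Unbolt the blue mould frame on a goldsmith's bench

TASK

Unfasten the blue mould frame: loosen its brass wing nut by about a quarter turn anticlockwise, then swing its bolt out of the slotted lug, away from the frame, until it drops down. Leave the bolt and wing nut of the red frame as they are.

Things in the scene. Friction and masses are not known exactly. Their poses are not given: they have to be found in the camera images.
- blue_frame: Fixed mould frame, 84 mm high: 170 x 130 mm base plate, aluminium lower half, blue upper half (96 x 84 mm). Origin: on the bench below its middle; +x to its lug side. The upright bolt stands at x 64 mm, y 0, hinged on a pin along y at z 26 mm. The slotted lug (top at z 84) ends at x 79.5, with lips 2.5 mm high that hold the bolt's washer until the nut is loose.
- blue_frame_nut (a joint): Turn of its brass wing nut, rad: 0 tight (wings along the frame's x), grows anticlockwise from above (loosening), stop 1.7; starts at 0 to 0.2. The wings: one upright plate through the bolt's axis, 50 mm long, 8 thick, z 100 to 122 mm when tight, over a hub 19 mm across. It rises 5 mm per rad, turns at 0.06 N m, stays where left. The bolt is locked upright below about 0.9.
- blue_frame_bolt (a joint): Swing of its bolt about the hinge pin, rad: 0 upright in the slot, grows as its top leans out along the frame's +x (away from the frame), stop at 1.4 (nearly flat). Once the nut is loose, a push of about 1 N at the wings swings it; beyond about 0.5 it falls outward to the stop by itself.
- red_frame_wing (a point): Middle of the wing plate of the other frame's nut, to be left fastened: that frame is alike in all but its red upper half. 111 mm above the bench on its bolt's axis, 64 mm from that frame's middle; x along the wing plate, z up along the bolt.
Not all that is in view belongs to the job. Leave any green look-alike of the blue_frame alone.

How it is judged:
On the way, in this order (a step that is already met when the one before it is completed fails the run):
1. the blue frame's wing nut is loosened (turned to 1.0 rad or more) while its bolt still stands in the slot (leaning less than 0.3 rad) (value of joint blue_frame_nut above 1 rad and value of joint blue_frame_bolt below 0.3 rad), for 0.1 s.
2. its bolt is swung out of the lug, 0.8 rad or more (value of joint blue_frame_bolt above 0.8 rad), for 0.2 s.
At the end, for the whole second after the job is handed in: The blue frame's wing nut is loose (joint above 1.0 rad), its bolt is out of the lug and leans outward by more than 0.8 rad, at rest (below 0.1 rad/s), and the red frame's wing nut is within 3 mm of where it was (value of joint blue_frame_nut above 1 rad and value of joint blue_frame_bolt above 0.8 rad and distance of red_frame_wing from where it was at the start of the episode below 0.003 m and velocity of joint blue_frame_bolt between -0.1 and 0.1 rad/s); the robot touches nothing.
It fails at once if the red frame's wing nut is turned or its bolt swung (the middle of its wing plate moves more than 3 mm, which is about 0.6 rad of turn) (distance of red_frame_wing from where it was at the start of the episode above 0.003 m).
It also fails if it takes over 35 s, if anything falls off the work surface, if the arm or the gripper's body presses on something with over 40 N, if the wrist force passes 120 N, or if a joint passes its speed limit or range.

ROBOT

A 6-joint arm with a two-finger parallel gripper is mounted at the origin on the work surface. World frame = base frame: x ahead of the robot, y to its left, z up, the work surface at z = 0. Lengths are in m, angles in rad, forces in N, time in s.
With the tool pointing down it reaches from about 0.35 to 0.8 m from the base axis. Payload 7.3 kg.
Tool frame: the origin (TCP) lies midway between the tips of the shut fingers; the grasp point (between the pads) lies 19 mm behind it; z points along the fingers, y is the line along which they close (so a half turn about z gives the same grasp; the last joint's range is limited). The gripper opens to 85 mm and grips with 20 to 120 N. Pads are 22 mm wide; open, the fingers measure 114 mm over their backs; the gripper's body (76 mm by 85 mm) begins 54 mm behind the grasp point. The pads swing forward as they close: fully open they stand 13 mm farther back than shut.
Start: joints at [1.172, 0.342, 1.524, -0, 1.275, -0.146], TCP at [0.131, 0.508, 0.231] pointing down, gripper open.
Joint ranges: [-2.53, 2.53], [-0.77, 2.02], [0.04, 2.7], [-1, 4.14], [0.28, 2.66], [-3.11, 3.11]. Speed limits (rad/s): [2.57, 2.57, 3.14, 3.14, 3.14, 3.14].

INTERFACE

Orientations are given as a unit quaternion [w, x, y, z].
In Python, from cell import robot, snapshot, search_frame, cut_out, spot_point gives the robot as it stands. Calls block until the motion is done:
- robot.reach(position, orientation): joint-space move of the TCP to a pose.
- robot.move_straight(position, rotation=None, vel=0.15, until_force=None): straight line of the TCP; rotation=None keeps the orientation; vel is the mean speed in m/s. With until_force (N) it stops when the force on the tool has changed by that much, and returns True; else False.
- robot.move_joints(angles): joint-space move.
- robot.grip(opening): finger opening in m; the grip force is fixed at half the most; returns when the fingers have stopped.
- robot.sleep(seconds).
- robot.inverse_kinematics(position, orientation): joint angles nearest the present ones, or None.
- robot.state(): the state.
- snapshot(name): name is "scene" or "top"; returns a dict with "pixels" (384x512x3 uint8, red, green, blue), "mtx" (3x3 intrinsics, pixels), "world_to_cam" (4x4, takes a point from world to camera coordinates). Camera axes: x right, y down, z forward; pixel columns grow to the right and rows downward; lengths in m; the calibration is good to about 2 mm. A picture is of the moment at which its call begins. There is no depth.
A pose or a line that the arm cannot do raises robot.Unreachable and nothing moves.
- robot.close_job(): hands the job in; it is judged then, once.
Trained networks look in the newest picture that a camera, given by its name, has taken for a name from the list of things; names that differ only in an ending like _2 or _b are one class to them, and where a whole thing is asked for, a point or a joint stands for the part that bears it (a point fixed in the world has none). Each returns a list of dicts, best first, with "p" (0 to 1); they miss things now and then, are a little off and sometimes report something else, mostly with a low value. They report only what shows in the picture. A call takes as long as a camera call. They do not tell look-alikes from the thing itself.
- search_frame(camera, target): "at" ([x, y, z] in m, in world coordinates, good to about 4 mm: the middle of the surface that is visible of it).
- cut_out(camera, target): "pixels" (384x512 bool, what is visible of it).
- spot_point(camera, target): "at" ([x, y, z] in m, in world coordinates, good to about 4 mm: a listed point, or the origin of a listed thing).
The state is a dict: "time": time; "joints": joint angles; "qd": joint speeds; "tau": joint torques, N m; "tcp_pos": TCP position; "eef_rot": TCP orientation; "ft_force": force on the tool from outside, world axes, zero at the start; "moment": the same for the moment, N m; "width": finger opening in m; "grasp_force": force on a finger pad.
Only numpy, scipy, OpenCV 4.12 (cv2) and the standard library are available. Lean on these libraries where they do the work, as an engineer would, in place of code of your own. Each camera call takes 0.05 s, during which the arm holds its last target. There are 200 camera calls.

## Working session

There is one attempt and no reset: what is moved stays moved. The work goes in short steps, each a Python script; the robot and the scene stay as the last script left them, time stands still between calls to the robot, and variables do not carry over. Pictures are saved under pics/ and viewed, at most 10 in all, crops included, and the job is handed in when it is done.

```bash
mkdir -p pics; ls; python3 - <<'E'
from cell import *
import cv2,numpy as np
for c in ("scene","top"):
    s=snapshot(c); cv2.imwrite(f"pics/{c}0.png",s["pixels"][:,:,::-1])
    print(c,s["mtx"].round(1).tolist(),s["world_to_cam"].round(3).tolist())
    for t in ("blue_frame","blue_frame_nut","red_frame_wing"):
        for f in (search_frame,spot_point):
            try: print(t,f.__name__,[(np.round(d["at"],4).tolist(),round(d["p"],2)) for d in f(c,t)])
            except Exception as e: print(t,f.__name__,e)
print(robot.state()["time"])
E
```

```text
pics
scene [[490.3, 0.0, 255.7], [0.0, 490.3, 191.8], [0.0, 0.0, 1.0]] [[0.349, 0.937, 0.015, -0.113], [0.535, -0.186, -0.824, -0.152], [-0.769, 0.296, -0.567, 1.5], [0.0, 0.0, 0.0, 1.0]]
blue_frame call [([0.2633, -0.3286, 0.0338], 0.8), ([0.5084, -0.2079, 0.0318], 0.59)]
blue_frame call [([0.467, -0.202, -0.0012], 0.68), ([0.2158, -0.3264, -0.0023], 0.68)]
blue_frame_nut call [([0.2869, -0.316, 0.1092], 0.65), ([0.5325, -0.181, 0.1134], 0.61)]
blue_frame_nut call it knows: blue_frame, red_frame_wing
red_frame_wing call [([0.5574, 0.1267, 0.1138], 0.58)]
red_frame_wing call [([0.5523, 0.1316, 0.1113], 0.66)]
top [[368.4, 0.0, 255.2], [0.0, 368.4, 184.9], [0.0, 0.0, 1.0]] [[-0.016, -1.0, 0.009, -0.03], [-0.996, 0.015, -0.087, 0.397], [0.087, -0.011, -0.996, 1.091], [0.0, 0.0, 0.0, 1.0]]
blue_frame call [([0.4624, -0.1813, 0.0644], 0.98), ([0.2348, -0.3088, 0.0661], 0.79)]
blue_frame call [([0.4609, -0.1964, -0.0029], 0.72), ([0.2186, -0.3284, 0.0012], 0.69)]
blue_frame_nut call [([0.2835, -0.3162, 0.1195], 0.66)]
blue_frame_nut call it knows: blue_frame, red_frame_wing
red_frame_wing call [([0.5523, 0.1334, 0.122], 0.52)]
red_frame_wing call [([0.5505, 0.1336, 0.1143], 0.59)]
0.6
```

```bash
python3 - <<'E'
import cv2,numpy as np
a=cv2.imread("pics/scene0.png");b=cv2.imread("pics/top0.png")
c=np.vstack([a,b]);cv2.imwrite("pics/both.png",cv2.resize(c,(400,600)) if 0 else cv2.resize(b,(800,600),interpolation=cv2.INTER_CUBIC))
E
```

```text
(no output)
```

View pics/both.png

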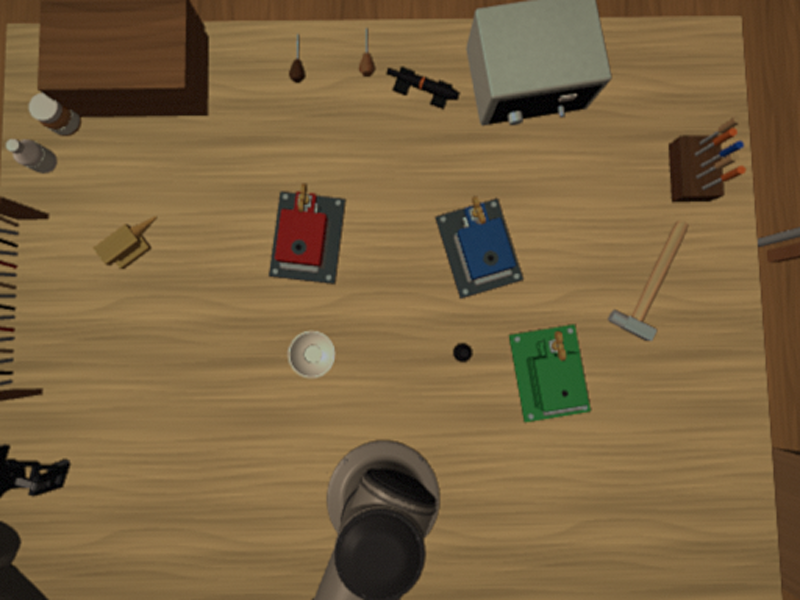

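View pics/scene0.png

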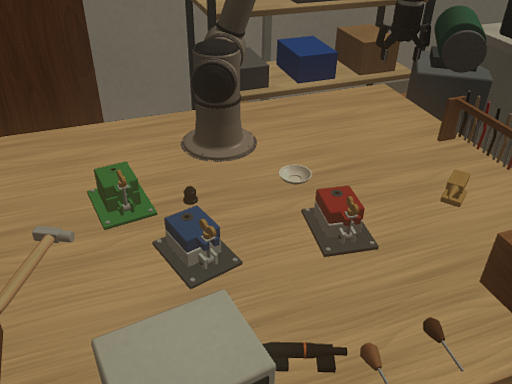

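The top view shows the blue frame around (479,248) in the 800 px view, with its lug at the top (+x, slightly left). Its brass wing is at about (479,208). The red frame is at (308,238), and the green look-alike at (550,372). The scene view matches, with the blue wing at (208,232). Next I'll fit the frame pose from the plate and nut colours.

```bash
cat > fit.py <<'E'
from cell import *
import cv2,numpy as np
from scipy.optimize import minimize
def proj(s,P):
    P=np.atleast_2d(P);q=P@s["world_to_cam"][:3,:3].T+s["world_to_cam"][:3,3];q=q@s["mtx"].T
    return q[:,:2]/q[:,2:]
def R(a): return np.array([[np.cos(a),-np.sin(a)],[np.sin(a),np.cos(a)]])
def box(lx,ly,z0,z1,off=(0,0)):
    return np.array([[off[0]+i*lx/2,off[1]+j*ly/2,z] for i in(-1,1) for j in(-1,1) for z in(z0,z1)])
def place(P,x,y,a):
    P=P.copy();P[:,:2]=P[:,:2]@R(a).T+[x,y];return P
def hullmask(s,P,k=4):
    m=np.zeros((384*k,512*k),np.uint8);h=cv2.convexHull((proj(s,P)*k+(k-1)/2).astype(np.float32))
    cv2.fillConvexPoly(m,np.round(h).astype(np.int32),1)
    return cv2.resize(m.astype(np.float32),(512,384),interpolation=cv2.INTER_AREA)
E
cat > m.py <<'E'
from fit import *
S={c:snapshot(c) for c in("scene","top")}
F=np.array([0.464,-0.199])
M={}
for c,s in S.items():
    h=cv2.cvtColor(s["pixels"],cv2.COLOR_RGB2HSV)
    u=proj(s,[*F,0.05])[0].astype(int); w=np.zeros((384,512),bool); w[u[1]-60:u[1]+60,u[0]-60:u[0]+60]=1
    M[c]=w&(h[...,0]>100)&(h[...,0]<125)&(h[...,1]>110)
    print(c,u,M[c].sum())
    cv2.imwrite(f"pics/crop_{c}.png",cv2.resize(s["pixels"][u[1]-50:u[1]+50,u[0]-50:u[0]+50,::-1],(400,400),interpolation=cv2.INTER_CUBIC))
cs=[cv2.imread(f"pics/crop_{c}.png") for c in S]
cv2.imwrite("pics/crops.png",np.hstack(cs))
# plate corners etc: fit plate outline in top: mask = not wood within window
s=S["top"]
h=cv2.cvtColor(s["pixels"],cv2.COLOR_RGB2HSV); u=proj(s,[*F,0.05])[0].astype(int)
w=np.zeros((384,512),bool); w[u[1]-48:u[1]+48,u[0]-48:u[0]+48]=1
notwood=(w&~((h[...,0]>8)&(h[...,0]<28)&(h[...,1]>70))).astype(np.float32)
def cost(p):
    return np.abs(np.maximum(hullmask(s,place(box(.17,.13,0,.01),*p)),0)-notwood)[w].sum()
r=minimize(cost,[*F,0.25],method="Nelder-Mead",options=dict(initial_simplex=[[*F,.25],[F[0]+.01,F[1],.25],[F[0],F[1]+.01,.25],[*F,.35]]))
print("plate",r.x.round(4),r.fun, "bolt",(r.x[:2]+R(r.x[2])@[.064,0]).round(4))
for c in S:
  for d in cut_out(c,"blue_frame_nut"):
    ys,xs=np.nonzero(d["pixels"]);print(c,d["p"].__round__(2),xs.mean(),ys.mean(),len(xs), "pred wing",proj(S[c],[*(r.x[:2]+R(r.x[2])@[.064,0]),.111]))
E
python3 m.py
```

```text
scene [192 234] 15
top [310 160] 953
plate [ 0.4757 -0.1937  0.2702] 211.5 bolt [ 0.5374 -0.1766]
scene 0.58 206.91489361702128 229.2712765957447 188 pred wing [[210.59237254 230.7045907 ]]
scene 0.56 120.90526315789474 179.17894736842106 95 pred wing [[210.59237254 230.7045907 ]]
```

View pics/crops.png

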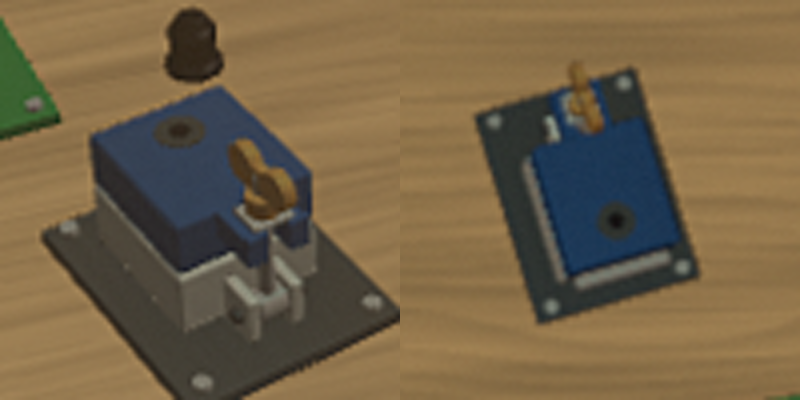

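The crops show the blue frame's plate corners in the top view at (474,116), (636,67), (700,274) and (540,323). The brass wing runs from (576,70) to (594,128), slightly past alignment with the frame's x. I'll compute the pose from these.

```bash
cat > m2.py <<'E'
from fit import *
from scipy.optimize import least_squares
S={c:snapshot(c) for c in("scene","top")}
cor=np.array([[74,116],[236,67],[300,274],[140,323]])/4+[260-.4,110-.4]
L=box(.17,.13,.008,.008)[::2]
L=np.array([[.085,.065,.008],[.085,-.065,.008],[-.085,-.065,.008],[-.085,.065,.008]])
# scene corners seen: left crop left(40,237) right(400,313)
sc=np.array([[40,237],[400,313]])/4+[142-.4,184-.4]
f=lambda p:np.r_[(proj(S["top"],place(L,*p))-cor).ravel()]
r=least_squares(f,[.464,-.199,.27]);print("top corners",r.x.round(4),r.fun.round(1))
print("scene plate corners pred",proj(S["scene"],place(L,*r.x)).round(1).tolist(),"seen",sc)
bolt=r.x[:2]+R(r.x[2])@[.064,0];print("bolt",bolt)
# brass masks, fit wing
B={}
for c,s in S.items():
    h=cv2.cvtColor(s["pixels"],cv2.COLOR_RGB2HSV);u=proj(s,[*bolt,.111])[0]
    yy,xx=np.mgrid[:384,:512];w=np.hypot(xx-u[0],yy-u[1])<14
    B[c]=(w,(w&(h[...,0]<25)&(h[...,1]>150)).astype(np.float32)); print(c,u.round(1),B[c][1].sum())
    o=s["pixels"].copy(); o[B[c][1]>0]=[255,0,255]; v=u.astype(int)
    B[c]+=(cv2.resize(np.hstack([q[v[1]-20:v[1]+20,v[0]-20:v[0]+20,::-1] for q in(s["pixels"],o)]),(800,400),interpolation=cv2.INTER_NEAREST)[::1,::1],)
def wc(p):
    t=0
    for c,s in S.items():
        m=np.maximum(hullmask(s,place(box(.05,.008,.1,.122),*p)),hullmask(s,place(box(.017,.017,.09,.1),*p)))
        t+=np.abs(m-B[c][1])[B[c][0]].sum()
    return t
best=min((minimize(wc,[*bolt,r.x[2]+d],method="Nelder-Mead",options=dict(initial_simplex=np.array([*bolt,r.x[2]+d])+np.array([[0,0,0],[.006,0,0],[0,.006,0],[0,0,.15]]))) for d in(-.1,.1,.25)),key=lambda q:q.fun)
print("wing fit",best.x.round(4),best.fun,"rel angle",best.x[2]-r.x[2])
cv2.imwrite("pics/brass.png",cv2.resize(np.vstack([B[c][2] for c in S]),(600,600)))
E
python3 m2.py
```

```text
top corners [ 0.4764 -0.1943  0.2773] [-0.1 -0.6 -0.3 -0.3  0.6  0.4 -0.1  0.5]
scene plate corners pred [[243.5, 262.4], [190.5, 288.1], [152.1, 242.9], [202.1, 222.2]] seen [[151.6  242.85]
 [241.6  261.85]]
bolt [ 0.53790951 -0.17676865]
scene [210.6 230.9] 56.0
top [305.  130.6] 53.0
wing fit [ 0.6187 -0.1887 -0.683 ] 109.0 rel angle -0.9602918762383792
```

View pics/brass.png

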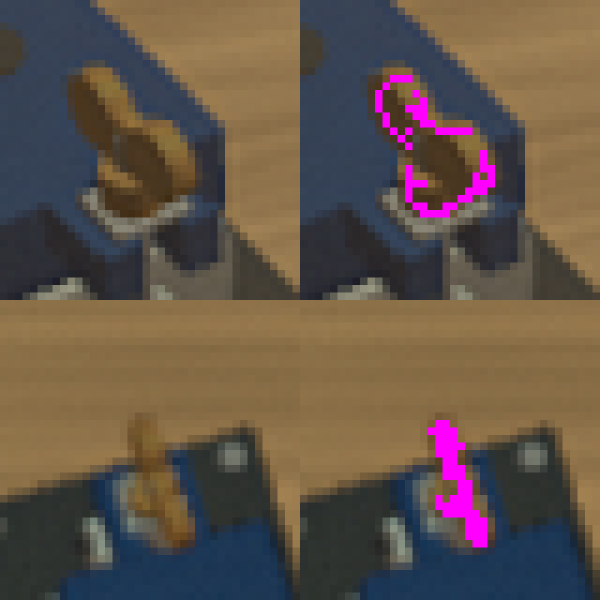

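The brass shows clearly in both views. The wing centre is about 3 px nearer the frame than predicted, so the plate is not centred on the origin. I'll take the bolt position from the wing itself.

```bash
cat > m3.py <<'E'
from fit import *
from scipy.optimize import least_squares
S={c:snapshot(c) for c in("scene","top")}
k=7.5
px={"scene":np.array([[88,95],[172,155]])/k+[190-.43,210-.43],"top":np.array([[145,125],[180,235]])/k+[285-.43,110-.43]}
for n in("both","top","scene"):
    # unknown: centre, angle ; wing-end mids at radius 19, z .113
    f=lambda p:np.concatenate([(np.sort(0)if 0 else proj(S[c],[[p[0]+s*.021*np.cos(p[2]),p[1]+s*.021*np.sin(p[2]),.113] for s in sg])-px[c]).ravel() for c,sg in(("scene",(-1,1)),("top",(1,-1))) if n in("both",c)])
    r=least_squares(f,[.53,-.18,.35]);print(n,r.x.round(4),r.fun.round(1))
for c in S:
    for t in("blue_frame","red_frame_wing"):
        print(c,t,[(np.round(d["at"],4).tolist()) for d in spot_point(c,t)])
    print([(np.round(d["at"],4).tolist()) for d in search_frame(c,"blue_frame_nut")])
E
python3 m3.py
```

```text
both [ 0.5264 -0.1804  0.3175] [ 0.1 -0.4  0.7  2.1  0.1  1.2  0.5  0.6]
top [ 0.529  -0.1796  0.2775] [ 0.1  0.2 -0.1 -0.2]
scene [ 0.5234 -0.1803  0.3448] [-0.5 -1.1  0.5  1.1]
scene blue_frame [[0.2157, -0.3251, -0.0008], [0.4645, -0.2015, -0.0007]]
scene red_frame_wing [[0.5515, 0.1342, 0.1122]]
[[0.5323, -0.179, 0.1149], [0.2883, -0.3187, 0.1143]]
top blue_frame [[0.2211, -0.328, -0.0041], [0.4594, -0.1977, -0.0029]]
top red_frame_wing [[0.5499, 0.1345, 0.1138]]
[[0.2824, -0.312, 0.1202]]
```

Bolt axis is at about (0.527, −0.180), frame yaw 0.277 and wing yaw about 0.31. The top and scene fits and the networks all agree. I'll move over it and grip, checking forces as I go.

```bash
cat > h.py <<'E'
from fit import *
from scipy.spatial.transform import Rotation as Ro
C=np.array([.527,-.180]); FY=.277
def down(psi):
    q=(Ro.from_euler("z",psi)*Ro.from_euler("x",np.pi)).as_quat(); return [q[3],*q[:3]]
def st():
    s=robot.state(); print("t%.2f"%s["time"],"tcp",np.round(s["tcp_pos"],4),"F",np.round(s["ft_force"],1),"M",np.round(s["moment"],2),"w%.4f g%.1f"%(s["width"],s["grasp_force"]),"q6 %.2f"%s["joints"][5],flush=True); return s
E
python3 - <<'E'
from h import *
best=None
for off in(0,np.pi,-np.pi):
    a=.31+off; js=[robot.inverse_kinematics([*C,z],down(a+d)) for z,d in((.2,0),(.105,0),(.112,1.35))]
    print(off,[None if j is None else np.round(j,2).tolist() for j in js])
    if all(j is not None for j in js):
        m=max(abs(j[5]) for j in js)
        if best is None or m<best[0]: best=(m,a)
a=best[1];print(a)
robot.reach([*C,.2],down(a)); robot.grip(.06); st()
robot.move_straight([*C,.135],vel=.1); st()
s=snapshot("scene");cv2.imwrite("pics/near1.png",cv2.resize(s["pixels"][165:265,140:270,::-1],(780,600),interpolation=cv2.INTER_CUBIC))
E
```

```text
0 [[-0.47, 0.43, 1.48, -0.0, 1.23, 0.79], [-0.47, 0.53, 1.6, -0.0, 1.01, 0.79], [-0.47, 0.52, 1.6, 0.0, 1.02, -0.56]]
3.141592653589793 [[-0.47, 0.43, 1.48, 0.0, 1.23, -2.35], [-0.47, 0.53, 1.6, 0.0, 1.01, -2.35], [-0.47, 0.52, 1.6, -0.0, 1.02, 2.59]]
-3.141592653589793 [[-0.47, 0.43, 1.48, 0.0, 1.23, -2.35], [-0.47, 0.53, 1.6, 0.0, 1.01, -2.35], [-0.47, 0.52, 1.6, -0.0, 1.02, 2.59]]
0.31
t4.47 tcp [ 0.5271 -0.1798  0.2   ] F [-0.5 -0.1  0.2] M [ 0.04 -0.03  0.03] w0.0600 g0.0 q6 0.79
t5.28 tcp [ 0.5274 -0.1802  0.1355] F [-0.1 -0.1  0.5] M [ 0.01 -0.01 -0.01] w0.0600 g0.0 q6 0.79
```

View pics/near1.png

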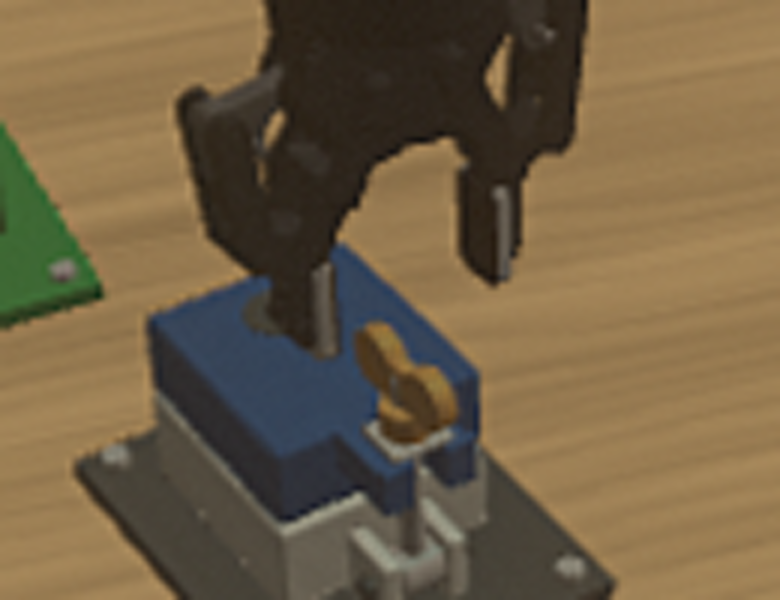

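The fingers straddle the wing: tips at (325,350) and (500,280), wing middle at (405,375), which matches the 30 mm height difference. I'll lower, grip and check the force.

```bash
python3 - <<'E'
from h import *
print(robot.move_straight([*C,.105],vel=.08,until_force=8)); st()
robot.grip(.03); st()
robot.grip(.0); s=st()
a=Ro.from_euler("z",.31).apply([0,1,0]); print("lateral",np.dot(s["ft_force"],a))
E
```

```text
False
t5.85 tcp [ 0.5271 -0.18    0.105 ] F [ 0.1 -1.   0.4] M [-0.    0.03 -0.02] w0.0599 g0.0 q6 0.79
t6.25 tcp [ 0.5271 -0.1801  0.1053] F [0.2 0.2 0.2] M [ 0.01 -0.    0.03] w0.0302 g0.0 q6 0.79
t6.58 tcp [ 0.5269 -0.1796  0.1052] F [-1.6  2.8  4.3] M [0.41 0.2  0.03] w0.0064 g61.6 q6 0.79
lateral 3.138477150081163
```

Gripped well, with only 3 N lateral. Turning now.

```bash
python3 - <<'E'
from h import *
for i in range(1,10):
    d=.15*i
    robot.move_straight([*C,.105+.005*d],down(.31+d),vel=.004)
    s=st()
    if np.linalg.norm(s["ft_force"])>50: print("stop");break
s=snapshot("scene");cv2.imwrite("pics/turned.png",cv2.resize(s["pixels"][165:265,140:270,::-1],(780,600),interpolation=cv2.INTER_CUBIC))
E
```

```text
t6.92 tcp [ 0.5268 -0.1795  0.1055] F [-1.2  3.2  1. ] M [0.65 0.1  0.04] w0.0066 g61.3 q6 0.65
t7.25 tcp [ 0.5267 -0.1794  0.1061] F [-0.3  4.  -1.8] M [ 0.92 -0.   -0.06] w0.0068 g60.8 q6 0.50
t7.58 tcp [ 0.5266 -0.1794  0.1069] F [-0.8  6.4 -0.9] M [1.03 0.06 0.05] w0.0069 g60.7 q6 0.35
t7.92 tcp [ 0.5265 -0.1793  0.1077] F [-1.   5.8 -1.4] M [ 1.07  0.18 -0.05] w0.0064 g60.6 q6 0.20
t8.25 tcp [ 0.5264 -0.1792  0.1084] F [-1.5  6.5  0.2] M [1.17 0.19 0.  ] w0.0067 g60.5 q6 0.05
t8.58 tcp [ 0.5264 -0.1791  0.1092] F [-1.7  6.5  1.3] M [1.21 0.26 0.  ] w0.0065 g60.4 q6 -0.10
t8.92 tcp [ 0.5263 -0.179   0.1101] F [-1.9  6.8  1.2] M [1.25 0.33 0.03] w0.0064 g60.4 q6 -0.25
t9.25 tcp [ 0.5263 -0.179   0.1109] F [-2.8  7.   1.9] M [1.28 0.38 0.02] w0.0065 g60.3 q6 -0.40
t9.58 tcp [ 0.5262 -0.179   0.1117] F [-2.7  7.3  2.6] M [1.37 0.5  0.04] w0.0065 g60.3 q6 -0.55
```

View pics/turned.png

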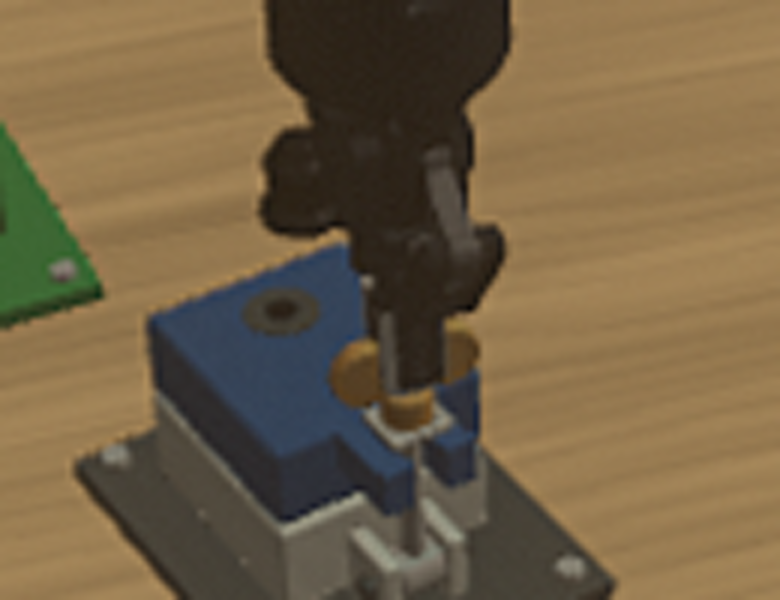

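The wing now stands across the slot, from (335,375) to (475,345), so it has turned about 1.35 rad. Next I'll release, go in behind it with shut fingers and push outward.

```bash
python3 - <<'E'
from h import *
d=R(FY)@[1,0]
at=lambda x,z:[*(C+d*x),z]
robot.grip(.04); st()
robot.move_straight(at(0,.165),vel=.12)
robot.move_straight(at(-.045,.165),vel=.12)
robot.grip(0.)
print(robot.move_straight(at(-.045,.108),vel=.1,until_force=8)); st()
print(robot.move_straight(at(.0,.108),vel=.06,until_force=25)); st()
print(robot.move_straight(at(.05,.108),vel=.06,until_force=25)); st()
robot.sleep(.5)
robot.move_straight(at(.02,.2),vel=.15)
robot.reach(at(-.15,.25),robot.state()["eef_rot"]); st()
s=snapshot("scene");cv2.imwrite("pics/end.png",cv2.resize(s["pixels"][165:315,140:335,::-1],(780,600),interpolation=cv2.INTER_CUBIC))
E
```

```text
t10.05 tcp [ 0.5272 -0.1805  0.1119] F [ 0.3 -0.6 -0.4] M [-0.01  0.02 -0.05] w0.0399 g0.0 q6 -0.56
False
t12.35 tcp [ 0.4841 -0.1925  0.1084] F [0.1 0.  0. ] M [0.03 0.03 0.05] w0.0001 g0.0 q6 -0.61
False
t13.25 tcp [ 0.5267 -0.1799  0.1079] F [ 0.2  0.2 -0.6] M [ 0.01  0.02 -0.04] w-0.0002 g0.0 q6 -0.56
False
t14.23 tcp [ 0.5748 -0.1663  0.1079] F [ 0.4 -0.4 -1. ] M [-0.02  0.03  0.03] w-0.0001 g0.0 q6 -0.50
t16.27 tcp [ 0.3835 -0.2211  0.2496] F [ 0.  -0.4  0.5] M [0.02 0.02 0.07] w0.0001 g0.0 q6 -0.79
```

View pics/end.png

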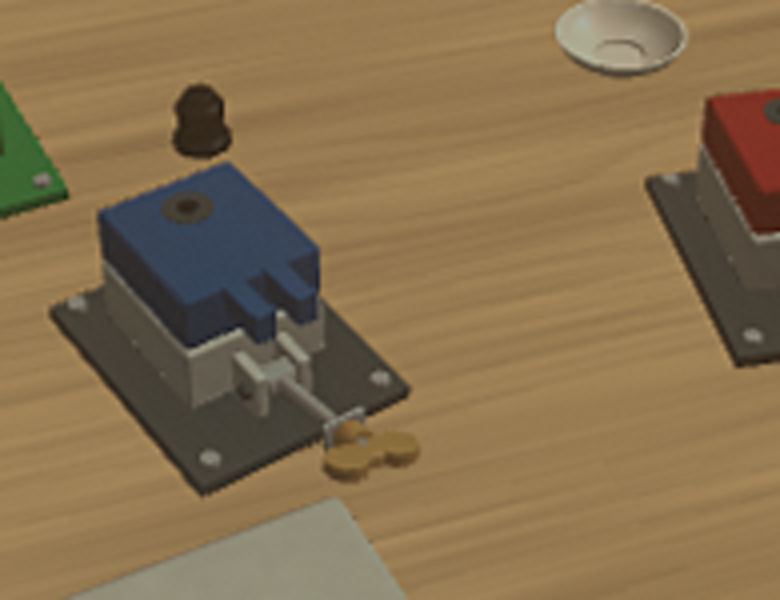

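The blue frame's bolt lies nearly flat, with its wing nut at (370,455) still turned across it. The slot at (260,300) is empty, and the arm is clear. Handing in.

```bash
python3 -c "
from cell import robot
print(robot.close_job(),robot.state()['time'])"
```

```text
the job is handed in; nothing more can be done
the job is handed in; nothing more can be done
```

The blue frame is unfastened: its wing nut was turned about 1.35 rad and its bolt swung out and dropped nearly flat. The arm never went near the red frame's nut, and I handed the job in at about 16 s; the result was not reported back.

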